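# Set the stock tags at the glazing bench

## Robot

A 6-joint arm with a two-finger parallel gripper is mounted at the origin on the work surface. World frame = base frame: x ahead of the robot, y to its left, z up, the work surface at z = 0. Lengths are in mm, angles in rad, forces in N, time in s.
With the tool pointing down it reaches from about 350 to 775 mm from the base axis. Payload 7.3 kg.
Tool frame: the origin (TCP) lies at the centre of the arm's flange, where the gripper is bolted on; the fingertips stand 178 mm ahead of it and the grasp point (between the pads) lies 159 mm ahead of it; z points along the fingers, y is the direction in which the jaws open and shut (so a half turn about z gives the same grasp; the last joint's range is limited). The gripper opens to 92 mm and grips with 3 to 60 N. Pads are 19 mm wide; open, the fingers measure 130 mm over their backs; the gripper's body (75 mm by 190 mm) begins 47 mm behind the grasp point.
Start: joints at [-1.319, 0.342, 1.524, -0, 1.275, -0.146], TCP at [203.4, -484, 404.741] pointing down, gripper open.
Joint ranges: [-2.53, 2.53], [-0.77, 2.02], [0.04, 2.7], [-1, 4.14], [0.28, 2.66], [-3.11, 3.11]. Speed limits (rad/s): [2.57, 2.57, 3.14, 3.14, 3.14, 3.14].

## Interface

Orientations are given as [roll, pitch, yaw] about the fixed x, y, z axes, in that order (R = Rz(yaw) Ry(pitch) Rx(roll)).
In Python, from plant import status, viewer, ticket gives the robot as it stands.
- The arm moves only by the tool play_rows, never from a script. Its argument "commands" is a list of rows, each an object with "offset": the shift along the tool's x, y, z in m, a list of three; "twist": the turn about the tool's z in degrees. A call has 1 to 5 rows; each row shifts and turns the commanded pose from where the row before left it, along the tool's axes as they then stand; what a row does not reach is not made up. A row lasts 1/10 s, in which the tool goes at most 50 mm and 8.59 degrees, less where a joint would pass 70% of its speed; a pose out of reach is approached as far as the arm can. A call with a gripper value outside its range is refused whole. "jaw" is the closure in counts, from 0 (fully open) to 255 (shut), set as the call begins (left out, the last holds). The fingers move at their own pace and stop on an object; the grip force is fixed at half the most. Time passes only in rows, so rows that do not move let the fingers close. It gives the time, the measured TCP pose, the force and the opening at its end, in the units of the state.
- status.get_obs(): the state, without advancing time (a new reading comes with each control period).
- viewer.capture(name): name is "scene" or "top" or "wrist"; returns the picture (480x640x3 uint8, red, green, blue); there is no depth.
- viewer.camera_params(name): a dict with "fov_y" (degrees; the focal length in pixels is half the picture's height over the tangent of half this angle, whatever the lens; pixels are square), "cx", "cy" (the principal point, pixels), "D" ([k1, k2, p1, p2, k3] as OpenCV has them; the pictures are not rectified), "rvec" (rotation vector, rad) and "tvec" (3), from world to camera coordinates, as OpenCV has them; the wrist camera has in their place "T_tool_cam" (4x4, takes a point from camera to tool coordinates, whose origin is the TCP and whose axes are the flange's). Camera axes: x right, y down, z forward; pixel columns grow to the right and rows downward; lengths in mm; the calibration is good to about 2 mm. A picture is of the moment at which its call begins: read the wrist's pose just before it. camera_params takes no time and is no camera call.
- ticket.close_job(): hands the job in, once; it reports no verdict.
The state is a dict: "time": time; "joint_positions": joint angles; "dq": joint speeds; "tau": joint torques, N m; "tool_pos": TCP position; "tcp_rot": TCP orientation; "contact_force": force on the tool from outside, world axes, zero at the start; "moment": the same for the moment, N m; "grip_width": finger opening in mm.
Only numpy, scipy, OpenCV 4.12 (cv2) and the standard library are available. Lean on these libraries where they do the work, as an engineer would, in place of code of your own. Each camera call takes 0.05 s, during which the arm holds its last target.

## Task

The stock board is out of date: with a fingertip, gently flip the hinged tags over so that only the bins that are full show green in front of them, and the bins that are nearly empty show red. Each tag must end lying right over on its rest; grip nothing, and leave the bins, cup, stopper and bottle standing where they are.

Things in the scene. Friction and masses are not known exactly. Their poses are not given: they have to be found in the camera images.
- board: Birch plywood stock board, 340 x 650 x 18 mm, lying fixed on the table, top face 18 mm above it. Origin on its underside near its middle; x points from the row of tags to the row of bins (away from the robot), y along the rows to the left, z up. Four bays 150 mm apart along y; in each a bin stands behind (+x) its tag. Thin 8 mm battens part the bins.
- tag1_base: A tag's fixed hinge block, 64 (x) x 50 (y) mm; origin under its centre, on the board's top; board axes. Hinge axis along x, 28 mm above the origin (46 above the table). Its bin is straight behind (bin centre 150 mm along +x); numbers say nothing about the bay. Block rises at most 13 mm above the axis. Leaf: 60 mm along the hinge, 5 mm thick, some 28 g, free edge 53 mm from the axis; turns freely like a page.
- tag1 (a joint): Leaf angle (rad) of tag1. 0: rests leaning right (board -y), 42 deg above level, red face up. 1.675: rests leaning left (+y), 42 deg above level, green face up. Upright at 0.84; past that it falls over by itself. At rest the free edge is 39 mm beside the axis and 35 mm above it, open underneath for a fingertip. Turn it by taking the edge up its arc; a level push can wedge it.
- tag2_base: A tag's fixed hinge block, 64 (x) x 50 (y) mm; origin under its centre, on the board's top; board axes. Hinge axis along x, 28 mm above the origin (46 above the table). Its bin is straight behind (bin centre 150 mm along +x); numbers say nothing about the bay. Block rises at most 13 mm above the axis. Leaf: 60 mm along the hinge, 5 mm thick, some 28 g, free edge 53 mm from the axis; turns freely like a page.
- tag2 (a joint): Leaf angle (rad) of tag2. 0: rests leaning right (board -y), 42 deg above level, red face up. 1.675: rests leaning left (+y), 42 deg above level, green face up. Upright at 0.84; past that it falls over by itself. At rest the free edge is 39 mm beside the axis and 35 mm above it, open underneath for a fingertip. Turn it by taking the edge up its arc; a level push can wedge it.
- tag3_base: A tag's fixed hinge block, 64 (x) x 50 (y) mm; origin under its centre, on the board's top; board axes. Hinge axis along x, 28 mm above the origin (46 above the table). Its bin is straight behind (bin centre 150 mm along +x); numbers say nothing about the bay. Block rises at most 13 mm above the axis. Leaf: 60 mm along the hinge, 5 mm thick, some 28 g, free edge 53 mm from the axis; turns freely like a page.
- tag3 (a joint): Leaf angle (rad) of tag3. 0: rests leaning right (board -y), 42 deg above level, red face up. 1.675: rests leaning left (+y), 42 deg above level, green face up. Upright at 0.84; past that it falls over by itself. At rest the free edge is 39 mm beside the axis and 35 mm above it, open underneath for a fingertip. Turn it by taking the edge up its arc; a level push can wedge it.
- tag4_base: A tag's fixed hinge block, 64 (x) x 50 (y) mm; origin under its centre, on the board's top; board axes. Hinge axis along x, 28 mm above the origin (46 above the table). Its bin is straight behind (bin centre 150 mm along +x); numbers say nothing about the bay. Block rises at most 13 mm above the axis. Leaf: 60 mm along the hinge, 5 mm thick, some 28 g, free edge 53 mm from the axis; turns freely like a page.
- tag4 (a joint): Leaf angle (rad) of tag4. 0: rests leaning right (board -y), 42 deg above level, red face up. 1.675: rests leaning left (+y), 42 deg above level, green face up. Upright at 0.84; past that it falls over by itself. At rest the free edge is 39 mm beside the axis and 35 mm above it, open underneath for a fingertip. Turn it by taking the edge up its arc; a level push can wedge it.
- bin_corks_mid (a point): Centre (half-way up) of a loose grey plastic bin, 128 mm (x) x 116 mm (y) x 66 mm high, standing on the board. FULL: heaped to the rim with cork stoppers. Not to be moved.
- bin_tiles_mid (a point): Centre (half-way up) of a loose grey plastic bin, 128 mm (x) x 116 mm (y) x 66 mm high, standing on the board. FULL: packed with glazed sample tiles standing on edge, which stick out about 30 mm above the rim. Not to be moved.
- bin_handles_mid (a point): Centre (half-way up) of a loose grey plastic bin, 128 mm (x) x 116 mm (y) x 66 mm high, standing on the board. NOT full: only two dark wooden handles left on its floor. Not to be moved.
- bin_props_mid (a point): Centre (half-way up) of a loose grey plastic bin, 128 mm (x) x 116 mm (y) x 66 mm high, standing on the board. NOT full: only three small white kiln props left on its floor. Not to be moved.
- bottle_mid (a point): Centre (half-way up) of a loose unglazed clay bottle, 62 mm across, 132 mm high, standing on the table off the left end of the board. Bystander.
- cup_mid (a point): Centre (half-way up) of a loose small blue cup, 52 mm across, 45 mm high, standing on the front strip of the board, on the robot's side of the tags. Bystander.
- stopper_mid (a point): Centre (half-way up) of a loose cork stopper, 28 mm across, 30 mm high, standing on the front strip of the board. Bystander.
Mind the look-alikes: they are no part of the job. What is shaped like the part that bears bin_props_mid but orange is not meant.

How it is judged:
By the outcome, as a careful person would: the job done as asked, in the order asked, and still so for the second after the job is handed in, with the robot touching nothing.
It also fails if it takes over 38 s, if anything falls off the work surface, if the arm or the gripper's body presses on something with over 40 N, if the wrist force passes 120 N, or if a joint passes its speed limit or range.

## Working session

There is one attempt and no reset: what is moved stays moved. The work goes in short steps, Python scripts to look and compute and a tool call to move; the robot and the scene stay as the last step left them, time stands still between calls to the robot, and variables do not carry over. Pictures are saved under pics/ and viewed, and the job is handed in when it is done.

Besides the shell and the picture viewer there is one more tool, called after "Call:" as a command line: name --argument value ..., lists and objects as JSON in quotes. play_rows: Moves the arm, as the interface text tells. Its arguments: {"type":"object","properties":{"commands":{"type":"array"},"jaw":{"type":"number"}},"required":["commands"]}

```bash
mkdir -p pics; ls
python3 - <<'E'
from plant import status, viewer
import cv2, json
print(status.get_obs())
for n in ["scene","top","wrist"]:
    im=viewer.capture(n); cv2.imwrite(f"pics/{n}0.png",im[:,:,::-1]); print(n,viewer.camera_params(n))
E
```

```text
pics
{'time': 0.0, 'joint_positions': array([-1.31899860e+00,  3.42725179e-01,  1.52502607e+00,  5.88443200e-06,
        1.27541323e+00, -1.46021322e-01]), 'dq': array([-5.62690895e-04,  2.85701988e-04, -5.60221388e-04,  6.27220358e-04,
        2.96083012e-04,  1.87225586e-06]), 'tau': array([-3.87607565e-05, -4.31239772e+01, -2.44225395e+01,  7.15652341e-02,
        5.58597723e-02, -1.32559417e-04]), 'tool_pos': array([ 203.36534522, -483.86063966,  404.0403211 ]), 'tcp_rot': array([-3.14003838e+00, -2.34272047e-04,  3.97817150e-01]), 'contact_force': array([-0.13096856, -0.50616776,  0.52008843]), 'moment': array([-0.08914318,  0.01015653,  0.05431889]), 'grip_width': 92.16454019266745}
scene {'fov_y': 54.12779225780566, 'cx': 317.55656364401756, 'cy': 236.0675449787555, 'D': array([-0.01463494,  0.        ,  0.        ,  0.        ,  0.        ]), 'rvec': array([ 1.40288096,  2.13508051, -0.92946057]), 'tvec': array([ 185.15354445, -292.1848647 , 1495.15959831])}
top {'fov_y': 52.27413260066974, 'cx': 314.312329919319, 'cy': 233.71963894784435, 'D': array([-0.04663806,  0.        ,  0.        ,  0.        ,  0.        ]), 'rvec': array([ 2.22772052, -2.18356005,  0.08966123]), 'tvec': array([-9.28956704e-01,  5.45240727e+02,  1.30994264e+03])}
wrist {'fov_y': 70.38197148998852, 'cx': 314.18028695403325, 'cy': 242.34845184543747, 'D': array([-0.0046543,  0.       ,  0.       ,  0.       ,  0.       ]), 'T_tool_cam': array([[ 4.61262207e-05, -9.56225061e-01, -2.92632244e-01,
         7.94064079e+01],
       [ 9.99999965e-01,  1.20747849e-04, -2.36938689e-04,
         1.25911070e-01],
       [ 2.61901426e-04, -2.92632222e-01,  9.56225033e-01,
         1.99916241e+01],
       [ 0.00000000e+00,  0.00000000e+00,  0.00000000e+00,
         1.00000000e+00]])}
```

View pics/scene0.png

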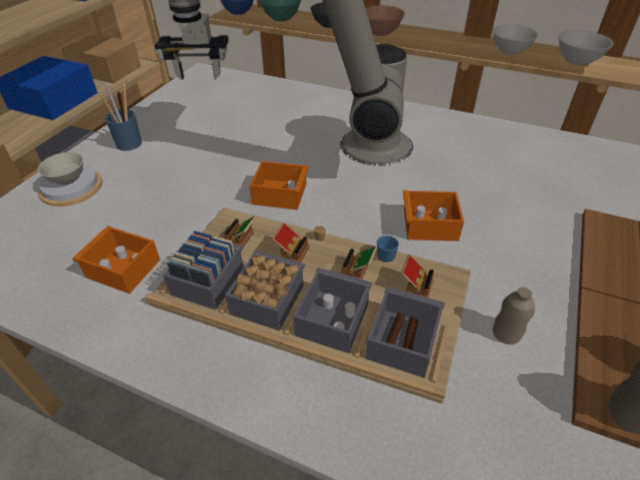

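View pics/top0.png

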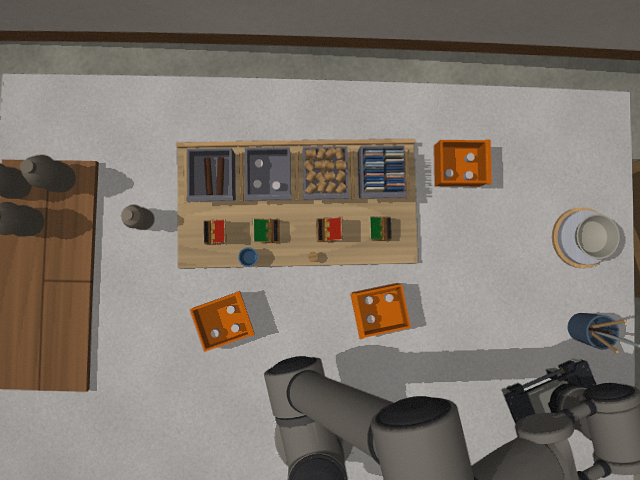

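View pics/wrist0.png

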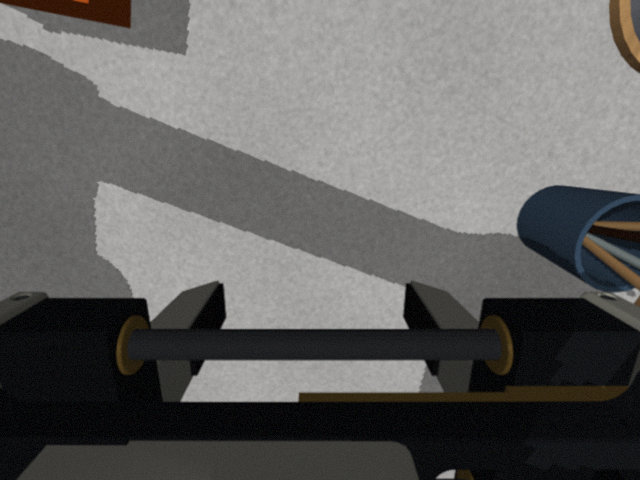

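The top view shows the bays left to right: handles (213,175), props (268,175), corks (325,170) and tiles (383,170). Their tags are red (216,232), green (264,230), red (330,229) and green (378,228). The props tag (264,230) and the corks tag (330,229) are wrong. The orange bins at (463,163), (223,320) and (380,310) are look-alikes and can be ignored. Next I'll measure and check a close crop.

```bash
cat > h.py <<'E'
import numpy as np, cv2
from plant import status, viewer
def K(p):
    f=240/np.tan(np.radians(p["fov_y"])/2); return np.array([[f,0,p["cx"]],[0,f,p["cy"]],[0,0,1]])
def pose(n,obs=None):
    p=viewer.camera_params(n)
    if n!="wrist":
        R=cv2.Rodrigues(p["rvec"])[0]; return p,R.T,-R.T@p["tvec"]
    from scipy.spatial.transform import Rotation as Ro
    obs=obs or status.get_obs()
    Rt=Ro.from_euler('xyz',obs["tcp_rot"]).as_matrix(); T=p["T_tool_cam"]
    return p,Rt@T[:3,:3],Rt@T[:3,3]+obs["tool_pos"]
def cast(n,px,z,obs=None):
    p,R,c=pose(n,obs)
    u=cv2.undistortPoints(np.array(px,float).reshape(-1,1,2),K(p),p["D"]).reshape(-1,2)
    d=np.c_[u,np.ones(len(u))]@R.T
    return c+d*((z-c[2])/d[:,2])[:,None]
def proj(n,X,obs=None):
    p,R,c=pose(n,obs)
    r=cv2.Rodrigues(R.T)[0]
    return cv2.projectPoints(np.array(X,float).reshape(-1,3),r,-R.T@c,K(p),p["D"])[0].reshape(-1,2)
E
python3 - <<'E'
from h import *
im=cv2.imread("pics/top0.png"); hsv=cv2.cvtColor(im,cv2.COLOR_BGR2HSV)
cv2.imwrite("pics/topc.png",cv2.resize(im[130:280,170:430],None,fx=3,fy=3,interpolation=cv2.INTER_CUBIC))
sc=cv2.imread("pics/scene0.png")
cv2.imwrite("pics/scc.png",cv2.resize(sc[200:390,145:480],None,fx=2.3,fy=2.3,interpolation=cv2.INTER_CUBIC))
roi=hsv[180:275,170:430]
for n,m in [("red",((roi[...,0]<6)|(roi[...,0]>174))&(roi[...,1]>180)&(roi[...,2]>90)),("green",(roi[...,0]>50)&(roi[...,0]<80)&(roi[...,1]>130))]:
    k,l,s,c=cv2.connectedComponentsWithStats(m.astype(np.uint8))
    for i in range(1,k):
        if s[i,4]>20: print(n,s[i]+[170,180,0,0,0],c[i]+[170,180])
bw=cv2.inRange(hsv,(10,40,110),(28,200,255)); bw[:,:170]=0; bw[:,425:]=0; bw[:135]=0; bw[275:]=0
cs=max(cv2.findContours(cv2.morphologyEx(bw,cv2.MORPH_CLOSE,np.ones((25,25))),0,2)[0],key=cv2.contourArea)
r=cv2.minAreaRect(cs);b=cv2.boxPoints(r);print(b,r); X=cast("top",b,18);print(X, [np.linalg.norm(X[i]-X[i-1]) for i in range(4)], X.mean(0))
E
```

```text
red [328 218  13  22 229] [334.38427948 228.58951965]
red [213 220  11  22 193] [218.75647668 230.98445596]
green [371 217  11  22 199] [375.2361809  228.04522613]
green [254 220  14  21 250] [260.156 229.88 ]
[[174.98775 141.72998]
 [414.9297  136.86627]
 [417.49066 263.20627]
 [177.5487  268.06998]] ((296.23919677734375, 202.46812438964844), (126.3659439086914, 239.99124145507812), 88.83875274658203)
[[ 788.18175635  394.72417832   18.        ]
 [ 818.30000386 -262.39284092   18.        ]
 [ 470.63018634 -271.67748047   18.        ]
 [ 445.07506108  375.30128909   18.        ]] [np.float64(343.65600964132534), np.float64(657.8068757683396), np.float64(347.79377013426506), np.float64(647.4832759892698)] [630.54675191  58.98878651  18.        ]
```

View pics/topc.png

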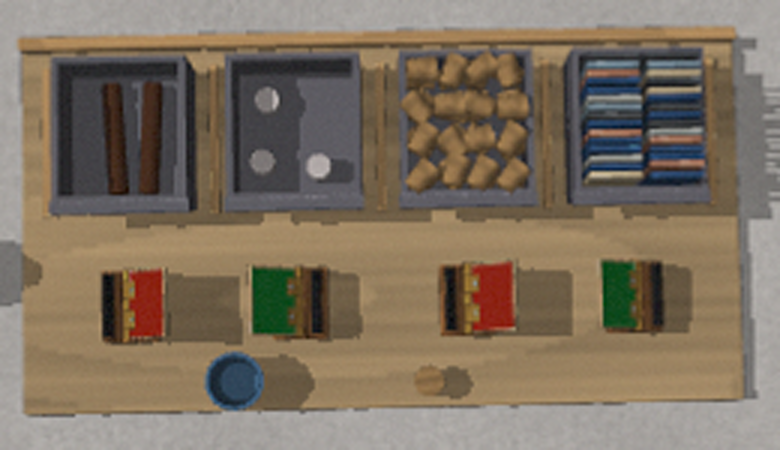

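View pics/scc.png

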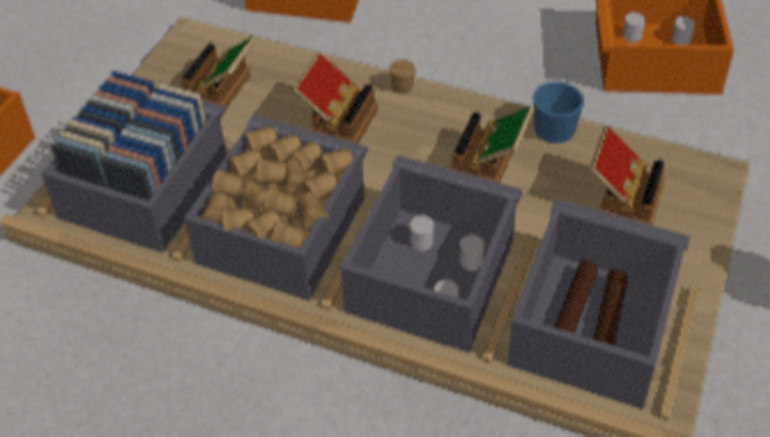

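Run:
```python
from h import *
P=cast("top",[[218.76,230.98],[334.38,228.59],[260.16,229.88],[375.24,228.05]],63)
print(P.round(1))
d1=P[0]-P[1];d2=P[2]-P[3]
print(np.linalg.norm(d1),np.linalg.norm(d2),np.degrees(np.arctan2(-d1[0],d1[1])),np.degrees(np.arctan2(-d2[0],d2[1])))
# black bar / block tops: use blocks' dark bars
im=cv2.imread("pics/top0.png");g=im.max(2)[210:250,195:395]
k,l,s,c=cv2.connectedComponentsWithStats((g<45).astype(np.uint8))
for i in range(1,k):
    if s[i,4]>20: print(s[i]+[195,210,0,0,0],(c[i]+[195,210]).round(1),cast("top",c[i]+[195,210],55).round(1))
# scene view leaf centroids, triangulate
sc=cv2.imread("pics/scene0.png");h=cv2.cvtColor(sc,cv2.COLOR_BGR2HSV)[205:305,200:450]
for n,m in [("red",((h[...,0]<6)|(h[...,0]>174))&(h[...,1]>180)&(h[...,2]>90)),("green",(h[...,0]>50)&(h[...,0]<80)&(h[...,1]>130))]:
    k,l,s,c=cv2.connectedComponentsWithStats(m.astype(np.uint8))
    for i in range(1,k):
        if s[i,4]>20: print(n,s[i,4],(c[i]+[200,205]).round(1),cast("scene",c[i]+[200,205],63).round(1))
```

```text
[[ 544.5  260.1   63. ]
 [ 557.   -41.    63. ]
 [ 549.6  152.5   63. ]
 [ 560.7 -148.4   63. ]]
301.37384719936506 301.08173223217034 2.38571835979146 2.116420331314469
[387 218   4  20  54] [388.6 227.8] [[ 562.6 -185.2   55. ]]
[274 220   4  21  65] [275.1 230.3] [[549.9 114.2  55. ]]
[318 220   4  20  62] [319.9 229.2] [[555.1  -3.6  55. ]]
[204 222   4  21  69] [205.8 231.3] [[543.4 295.4  55. ]]
red 262 [284.8 236. ] [[550.4 -43.1  63. ]]
red 242 [411.9 269.4] [[537.4 259.   63. ]]
green 46 [243.8 225.6] [[ 556.1 -150.6   63. ]]
green 157 [364.5 256.9] [[541.9 151.7  63. ]]
```

Call:
play_rows --commands '[{"offset":[0,0,0],"twist":-8},{"offset":[0,0,0],"twist":-8},{"offset":[0,0,0],"twist":-8},{"offset":[0,0,0],"twist":-8},{"offset":[0,0,0],"twist":-8}]' --jaw 255

```text
time: 0.65
tool_pos: [203.4, -484.0, 404.4]
tcp_rot: [-3.141, -0.0, 1.102]
contact_force: [0.2, -0.6, -0.1]
grip_width: 56.2
```

Call:
play_rows --commands '[{"offset":[0,0,0],"twist":-8},{"offset":[0,0,0],"twist":-8},{"offset":[0,0,0],"twist":-8},{"offset":[0,0,0],"twist":-5.5},{"offset":[0,0,0],"twist":0}]'

```text
time: 1.15
tool_pos: [203.4, -484.0, 404.5]
tcp_rot: [-3.141, -0.001, 1.612]
contact_force: [0.7, -0.4, -0.7]
grip_width: 16.4
```

Call:
play_rows --commands '[{"offset":[0.033,0.032,0],"twist":0},{"offset":[0.033,0.032,0],"twist":0},{"offset":[0.033,0.032,0],"twist":0},{"offset":[0.033,0.032,0],"twist":0},{"offset":[0.033,0.032,0],"twist":0}]'

```text
time: 1.65
tool_pos: [357.5, -311.2, 404.8]
tcp_rot: [3.141, 0.0, 1.607]
contact_force: [1.1, -0.3, 0.0]
grip_width: 0.7
```

Call:
play_rows --commands '[{"offset":[0.033,0.032,0],"twist":0},{"offset":[0.033,0.032,0],"twist":0},{"offset":[0.033,0.032,0],"twist":0},{"offset":[0.033,0.032,0],"twist":0},{"offset":[0.033,0.032,0],"twist":0}]'

```text
time: 2.15
tool_pos: [510.9, -139.8, 404.7]
tcp_rot: [-3.142, 0.0, 1.608]
contact_force: [0.1, -1.4, -0.1]
grip_width: 0.2
```

Call:
play_rows --commands '[{"offset":[0.025,0.025,0],"twist":0},{"offset":[0.024,0.024,0],"twist":0},{"offset":[0,0,0.02],"twist":0},{"offset":[0,0,0.02],"twist":0},{"offset":[0,0,0],"twist":0}]'

```text
time: 2.65
tool_pos: [556.4, -90.0, 361.9]
tcp_rot: [-3.136, -0.002, 1.609]
contact_force: [0.2, 0.6, -0.3]
grip_width: 0.2
```

Run:
```python
from h import *
o=status.get_obs();im=viewer.capture("wrist");cv2.imwrite("pics/w1.png",im[:,:,::-1]);print(o["time"],o["tool_pos"],o["tcp_rot"])
np.save("o1.npy",o,allow_pickle=True)
print(proj("wrist",[[556,-20,46],[550,131,46],[556,-59,81],[550,170,81]],o))
```

```text
2.65 [556.44119211 -90.00744546 361.88593866] [-3.13593178e+00 -1.85821981e-03  1.60898400e+00]
[[ 318.85075833  150.5760651 ]
 [ 319.36671111  -68.18444095]
 [ 317.03990297  204.05492516]
 [ 322.70341067 -183.85240652]]
```

View pics/w1.png

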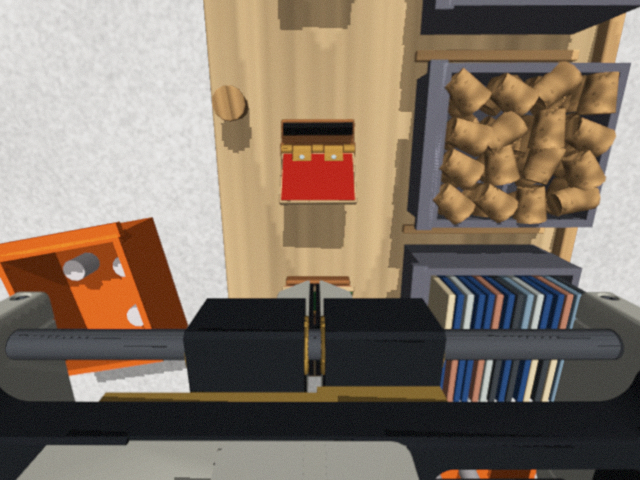

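The wrist view shows the corks' red tag with its hinge at row 150 and its free edge at row 203. The prediction was 204, so the measurement holds. Now I'll lower beside its free edge.

Call:
play_rows --commands '[{"offset":[0,0,0.025],"twist":0},{"offset":[0,0,0.025],"twist":0},{"offset":[0,0,0.025],"twist":0},{"offset":[0,0,0.02],"twist":0},{"offset":[0,0,0.017],"twist":0}]'

```text
time: 3.2
tool_pos: [557.2, -91.0, 252.9]
tcp_rot: [3.14, 0.0, 1.609]
contact_force: [-0.3, 0.5, 0.2]
grip_width: 0.4
```

Call:
play_rows --commands '[{"offset":[0.004,0,0],"twist":0},{"offset":[0.004,0,0],"twist":0},{"offset":[0.004,0,0],"twist":0},{"offset":[0.003,0,0],"twist":0},{"offset":[0,0,0],"twist":0}]'

```text
time: 3.7
tool_pos: [556.5, -75.1, 253.6]
tcp_rot: [3.14, 0.0, 1.611]
contact_force: [-0.2, -0.8, 0.4]
grip_width: 0.3
```

Run:
```python
from h import *
for n in ["scene","wrist"]:
    im=viewer.capture(n)[:,:,::-1]
    if n=="scene": im=cv2.resize(im[190:320,200:400],None,fx=4,fy=4,interpolation=cv2.INTER_CUBIC)
    cv2.imwrite(f"pics/{n}2.png",im)
o=status.get_obs();print(o["time"],o["tool_pos"],o["contact_force"])
```

```text
3.8 [556.44528958 -75.43028092 253.21220766] [ 0.12975518  0.19280754 -0.16185473]
```

View pics/scene2.png

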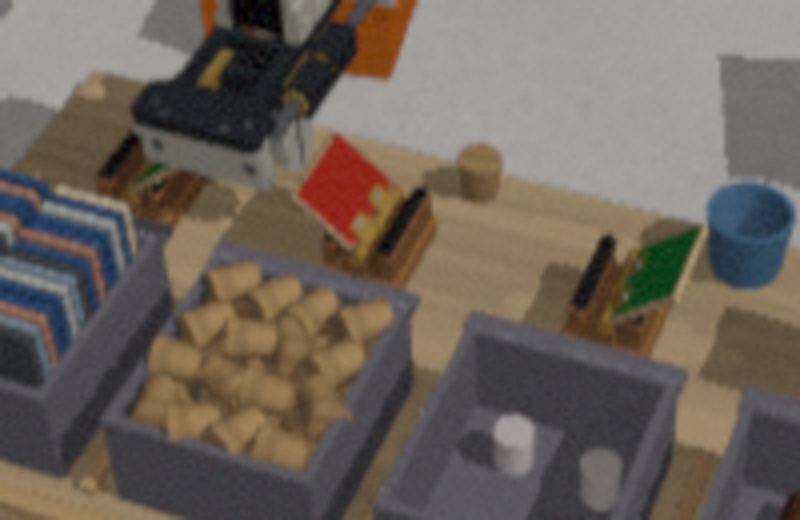

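View pics/wrist2.png

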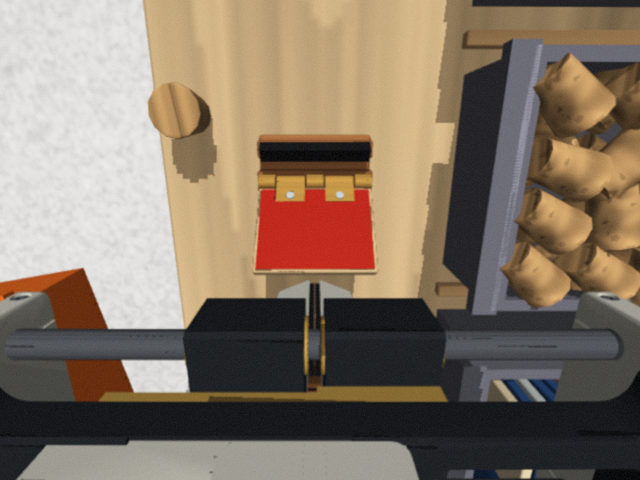

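The scene and wrist views show the fingertip just outside the red leaf's free edge (row 272), not yet touching. Next I'll go down 5 mm, make contact and follow the arc.

Call:
play_rows --commands '[{"offset":[0,0,0.005],"twist":0},{"offset":[0.003,0,0],"twist":0},{"offset":[0.003,0,0],"twist":0},{"offset":[0.002,0,-0.002],"twist":0},{"offset":[0.002,0,-0.002],"twist":0}]'

```text
time: 4.3
tool_pos: [556.0, -65.3, 251.9]
tcp_rot: [3.142, 0.0, 1.611]
contact_force: [0.2, 0.4, -0.3]
grip_width: 0.4
```

Call:
play_rows --commands '[{"offset":[0.0043,0,-0.0035],"twist":0},{"offset":[0.0047,0,-0.003],"twist":0},{"offset":[0.0049,0,-0.0025],"twist":0},{"offset":[0.0052,0,-0.002],"twist":0},{"offset":[0.0054,0,-0.0014],"twist":0}]'

```text
time: 4.8
tool_pos: [555.0, -40.6, 264.4]
tcp_rot: [3.141, 0.0, 1.611]
contact_force: [-0.4, 0.5, -0.6]
grip_width: 0.2
```

Run:
```python
from h import *
im=viewer.capture("wrist")[:,:,::-1];cv2.imwrite("pics/w3.png",im)
o=status.get_obs();print(o["time"],o["tool_pos"],o["contact_force"])
```

```text
4.85 [554.91702779 -39.87738685 264.49170593] [ 0.00539181  0.8880977  -0.16496824]
```

View pics/w3.png

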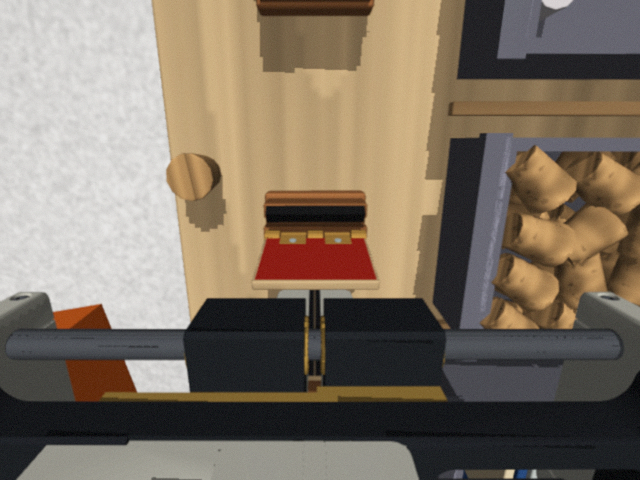

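The leaf is rising with the finger (edge at row 287). I'll carry it past upright.

Call:
play_rows --commands '[{"offset":[0.0055,0,-0.001],"twist":0},{"offset":[0.0055,0,-0.0005],"twist":0},{"offset":[0.0055,0,0],"twist":0},{"offset":[0.0055,0,0],"twist":0},{"offset":[0.0055,0,0],"twist":0}]'

```text
time: 5.35
tool_pos: [553.8, -13.1, 265.5]
tcp_rot: [-3.141, 0.0, 1.611]
contact_force: [-0.1, 0.5, 0.2]
grip_width: 0.1
```

Call:
play_rows --commands '[{"offset":[0.004,0,-0.001],"twist":0},{"offset":[0,0,-0.005],"twist":0},{"offset":[0,0,-0.02],"twist":0},{"offset":[0,0,-0.03],"twist":0},{"offset":[0,0,-0.02],"twist":0}]'

```text
time: 5.85
tool_pos: [553.9, -9.8, 343.8]
tcp_rot: [3.14, 0.001, 1.611]
contact_force: [-0.2, -0.5, -0.3]
grip_width: 0.2
```

Run:
```python
from h import *
o=status.get_obs();print(o["time"],o["tool_pos"],o["contact_force"])
im=viewer.capture("wrist")[:,:,::-1];cv2.imwrite("pics/w4.png",im)
```

```text
5.85 [553.93131051  -9.75782668 343.75615938] [-0.19483827 -0.52836406 -0.33056486]
```

View pics/w4.png

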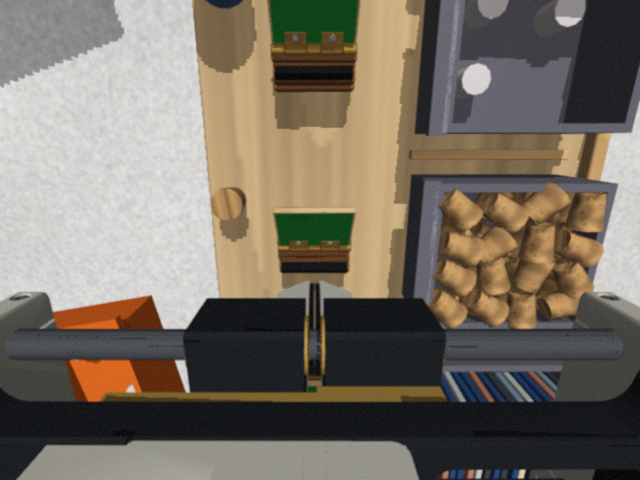

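Corks tag now shows green (row 230), leaning left. Now the props tag. I'll check the cup's clearance first.

Run:
```python
from h import *
im=cv2.imread("pics/top0.png");h=cv2.cvtColor(im,cv2.COLOR_BGR2HSV)
m=cv2.inRange(h,(95,120,40),(115,255,255));m[:240]=0;m[275:]=0;m[:,:230]=0;m[:,280:]=0
ys,xs=np.nonzero(m);print(xs.min(),xs.max(),ys.min(),ys.max());print(cast("top",[[(xs.min()+xs.max())/2,(ys.min()+ys.max())/2],[xs.mean(),ys.min()]],63))
```

```text
239 256 248 266
[[478.33182944 183.57925166  63.        ]
 [501.73869273 182.24796194  63.        ]]
```

Call:
play_rows --commands '[{"offset":[0.04,0,0],"twist":0},{"offset":[0.045,0,0],"twist":0},{"offset":[0.045,0,0],"twist":0},{"offset":[0.045,0.001,0],"twist":0},{"offset":[0.038,0.003,0],"twist":0}]'

```text
time: 6.4
tool_pos: [548.7, 205.4, 341.6]
tcp_rot: [3.141, -0.0, 1.611]
contact_force: [0.6, -0.0, -0.6]
grip_width: 0.4
```

Call:
play_rows --commands '[{"offset":[0.002,0.004,0],"twist":0},{"offset":[0,0,0],"twist":0}]'

```text
time: 6.6
tool_pos: [553.2, 206.2, 341.3]
tcp_rot: [3.141, 0.001, 1.613]
contact_force: [-1.1, 0.2, -0.4]
grip_width: 0.5
```

Run:
```python
from h import *
o=status.get_obs();print(o["time"],o["tool_pos"],o["tcp_rot"])
im=viewer.capture("wrist")[:,:,::-1];cv2.imwrite("pics/w5.png",im)
im=viewer.capture("top")[:,:,::-1];cv2.imwrite("pics/top5.png",cv2.resize(im[130:330,170:430],None,fx=3,fy=3))
im=viewer.capture("scene")[:,:,::-1];cv2.imwrite("pics/sc5.png",cv2.resize(im[190:370,200:480],None,fx=2.8,fy=2.8))
```

```text
6.6 [553.21282677 206.15157065 341.30566572] [3.14149874e+00 5.19008728e-04 1.61272648e+00]
```

View pics/w5.png

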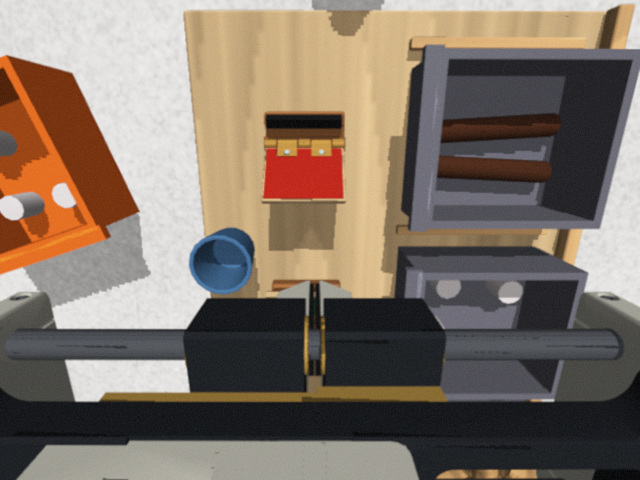

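View pics/sc5.png

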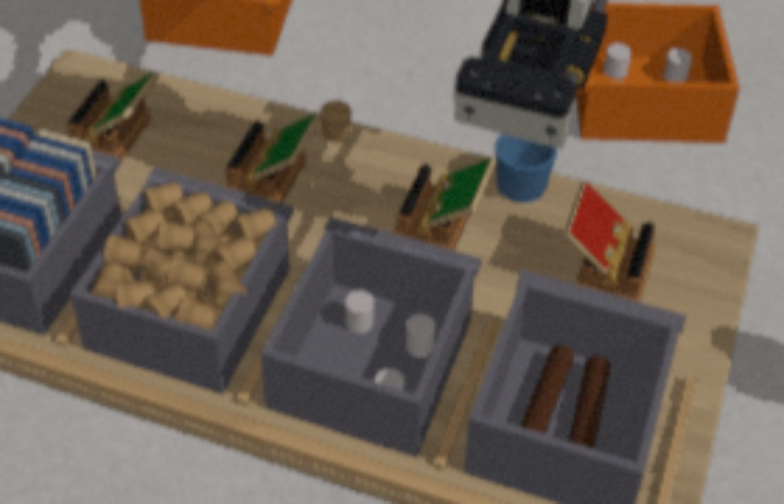

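The handles tag is red at (304,172), leaning right. The cup (225,262) is clear of the fingers, with a 30 mm gap in x. I'll go down between the two tags.

Call:
play_rows --commands '[{"offset":[0,0,0.02],"twist":0},{"offset":[0,0,0.025],"twist":0},{"offset":[0,0,0.02],"twist":0},{"offset":[0,0,0.018],"twist":0},{"offset":[0,0,0.009],"twist":0}]'

```text
time: 7.25
tool_pos: [552.9, 204.0, 248.1]
tcp_rot: [-3.139, 0.001, 1.609]
contact_force: [0.3, -0.2, -0.3]
grip_width: 0.5
```

Call:
play_rows --commands '[{"offset":[-0.005,0,0],"twist":0},{"offset":[-0.005,0,0],"twist":0},{"offset":[-0.005,0,0],"twist":0},{"offset":[-0.005,0,0],"twist":0},{"offset":[0,0,0],"twist":0}]'

```text
time: 7.75
tool_pos: [554.1, 184.8, 250.3]
tcp_rot: [3.141, 0.0, 1.61]
contact_force: [0.1, -0.3, -0.3]
grip_width: 0.4
```

Run:
```python
from h import *
o=status.get_obs();print(o["time"],o["tool_pos"],o["contact_force"])
im=viewer.capture("scene")[:,:,::-1];cv2.imwrite("pics/sc6.png",cv2.resize(im[190:340,300:480],None,fx=4,fy=4,interpolation=cv2.INTER_CUBIC))
```

```text
7.75 [554.12241209 184.75381497 250.25266859] [ 0.06228537 -0.32991994 -0.26064014]
```

View pics/sc6.png

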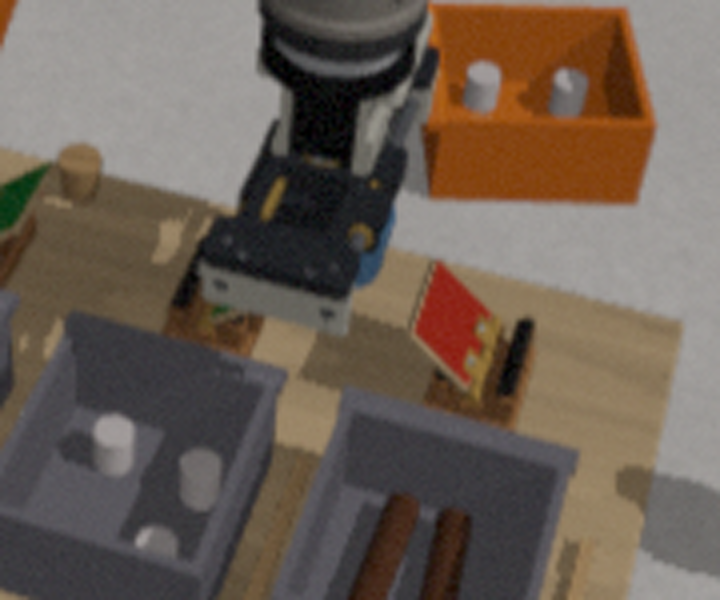

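The gripper is beside the props leaf, not touching, and the handles tag is undisturbed. Now I'll follow the arc to the right.

Call:
play_rows --commands '[{"offset":[0,0,0.002],"twist":0},{"offset":[-0.003,0,0],"twist":0},{"offset":[-0.002,0,-0.001],"twist":0},{"offset":[-0.002,0,-0.002],"twist":0},{"offset":[-0.002,0,-0.002],"twist":0}]'

```text
time: 8.3
tool_pos: [554.3, 176.4, 252.7]
tcp_rot: [-3.142, 0.0, 1.611]
contact_force: [-0.2, -0.7, 0.3]
grip_width: 0.4
```

Call:
play_rows --commands '[{"offset":[-0.0043,0,-0.0035],"twist":0},{"offset":[-0.0047,0,-0.003],"twist":0},{"offset":[-0.0049,0,-0.0025],"twist":0},{"offset":[-0.0052,0,-0.002],"twist":0},{"offset":[-0.0054,0,-0.0014],"twist":0}]'

```text
time: 8.8
tool_pos: [555.3, 151.5, 265.3]
tcp_rot: [3.141, 0.0, 1.611]
contact_force: [-0.3, 0.0, 0.3]
grip_width: 0.1
```

Call:
play_rows --commands '[{"offset":[-0.0055,0,-0.001],"twist":0},{"offset":[-0.0055,0,-0.0005],"twist":0},{"offset":[-0.0055,0,0],"twist":0},{"offset":[-0.0055,0,0],"twist":0},{"offset":[-0.0055,0,0],"twist":0}]'

```text
time: 9.3
tool_pos: [556.3, 124.1, 266.4]
tcp_rot: [-3.141, 0.0, 1.611]
contact_force: [0.5, -0.2, 0.3]
grip_width: 0.3
```

Call:
play_rows --commands '[{"offset":[-0.0055,0,-0.001],"twist":0},{"offset":[0,0,-0.005],"twist":0},{"offset":[0,0,-0.02],"twist":0},{"offset":[0,0,-0.03],"twist":0},{"offset":[0,0,-0.03],"twist":0}]'

```text
time: 9.8
tool_pos: [556.4, 119.2, 353.5]
tcp_rot: [-3.141, -0.0, 1.611]
contact_force: [0.3, 1.6, -0.2]
grip_width: 0.7
```

Run:
```python
from h import *
o=status.get_obs();print(o["time"],o["tool_pos"],o["contact_force"])
im=viewer.capture("scene")[:,:,::-1];cv2.imwrite("pics/sc7.png",cv2.resize(im[190:370,200:480],None,fx=2.8,fy=2.8))
```

```text
9.8 [556.42372991 119.19891135 353.53632129] [ 0.34442503  1.57087957 -0.20400894]
```

View pics/sc7.png

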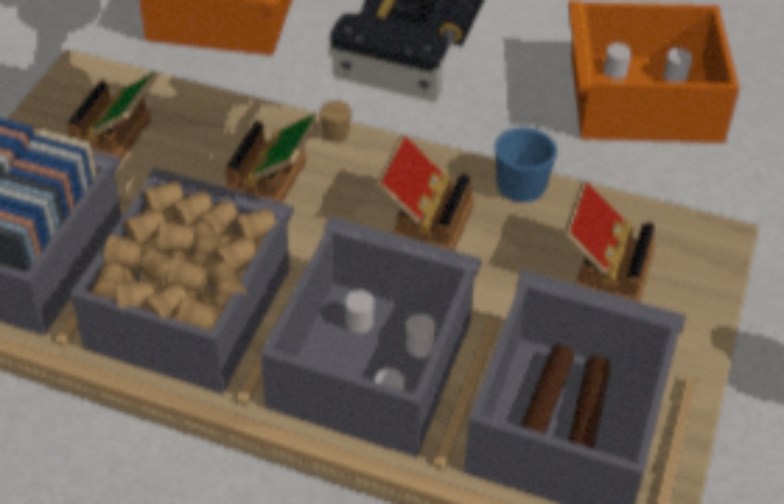

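All four tags read correctly. I'll lift a little more, wait, and do a final check from the top view.

Call:
play_rows --commands '[{"offset":[0,0,-0.03],"twist":0},{"offset":[0,-0.04,0],"twist":0},{"offset":[0,-0.04,0],"twist":0},{"offset":[0,-0.04,0],"twist":0},{"offset":[0,0,0],"twist":0}]'

```text
time: 10.35
tool_pos: [432.4, 114.5, 382.4]
tcp_rot: [-3.138, 0.0, 1.612]
contact_force: [-0.1, -0.1, -0.4]
grip_width: 0.5
```

Call:
play_rows --commands '[{"offset":[0,-0.02,0],"twist":0},{"offset":[0,0,0],"twist":0},{"offset":[0,0,0],"twist":0},{"offset":[0,0,0],"twist":0},{"offset":[0,0,0],"twist":0}]'

```text
time: 10.85
tool_pos: [417.5, 113.5, 382.4]
tcp_rot: [3.141, 0.0, 1.611]
contact_force: [-0.4, -0.9, 0.3]
grip_width: 0.4
```

Run:
```python
from h import *
o=status.get_obs();print(o["time"],o["tool_pos"],o["contact_force"])
im=viewer.capture("top")[:,:,::-1];cv2.imwrite("pics/top8.png",cv2.resize(im[130:280,120:430],None,fx=2.5,fy=2.5))
sc=viewer.capture("scene")[:,:,::-1];cv2.imwrite("pics/sc8.png",sc)
for n,img,w in [("top",im,(170,430,180,275)),("scene",sc,(200,450,205,305))]:
  h=cv2.cvtColor(np.ascontiguousarray(img),cv2.COLOR_BGR2HSV)[w[2]:w[3],w[0]:w[1]]
  for c_,m in [("red",((h[...,0]<6)|(h[...,0]>174))&(h[...,1]>180)&(h[...,2]>90)),("green",(h[...,0]>50)&(h[...,0]<80)&(h[...,1]>130))]:
    k,l,s,c=cv2.connectedComponentsWithStats(m.astype(np.uint8))
    for i in range(1,k):
        if s[i,4]>20: print(n,c_,s[i,4],cast(n,c[i]+[w[0],w[2]],63).round(1))
```

```text
10.85 [417.4813023  113.50440623 382.42440715] [-0.43360512 -0.93333526  0.3278108 ]
top red 199 [[552.  109.5  63. ]]
top red 197 [[544.3 260.1  63. ]]
top green 200 [[ 560.8 -148.3   63. ]]
top green 225 [[554.9   2.2  63. ]]
scene red 255 [[544.2 107.8  63. ]]
scene red 248 [[537.7 259.3  63. ]]
scene green 48 [[ 555.8 -150.5   63. ]]
scene green 94 [[549.6   0.6  63. ]]
```

View pics/top8.png

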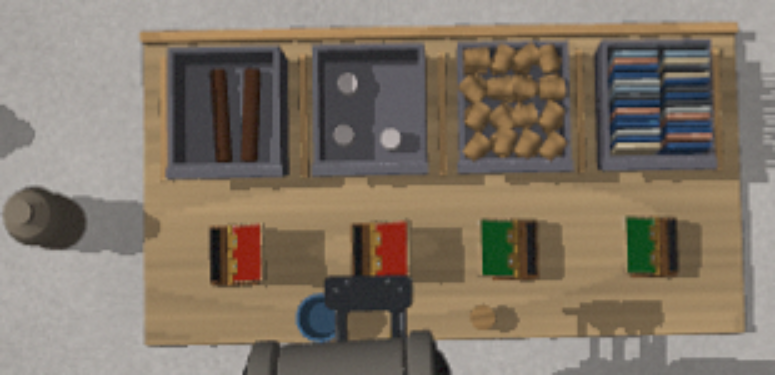

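In the top view, left to right, the tags are red (245,254), red (393,250), green (497,250) and green (642,246). The leaf centres lie about 21–22 mm beside their hinges, which matches full rest. Bins, cup, stopper and bottle are unmoved. Handing in.

Run:
```python
from plant import ticket
print(ticket.close_job())
```

```text
the job is handed in; nothing more can be done
None
```

Two tags were wrong, and I flipped both with the closed fingertips, following the free edge up its arc. The corks tag went from red to green and the props tag from green to red. The tiles tag (green) and the handles tag (red) were already right, so I left them alone.

My last checks, from the top and scene cameras at about 10.9 s:
- **Tags:** All four showed the right colour. The two flipped leaves lay about 21–22 mm beside their hinges, matching the tags I didn't touch, so both are fully over on their rests.
- **Other objects:** The bins, cup, stopper and bottle looked to be where they started. I judged this by eye and did not measure it.
- **Forces:** The readings I took stayed under about 2 N, which is near sensor noise.
- **Disagreement:** The two cameras differed by up to about 8 mm in x, which did not affect the result. No check failed.

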